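Fit the filler plate beside a narrow label roll and hold the side guide home

ROBOT

A 6-joint arm with a two-finger parallel gripper is mounted at the origin on a cart in front of the work surface, level with it; the furniture and walls round the work are solid. World frame = base frame: x ahead of the robot, y to its left, z up, the work surface at z = 0. Lengths are in mm, angles in rad, forces in N, time in s.
With the tool pointing down it reaches from about 275 to 750 mm from the base axis. Payload 10.2 kg.
Tool frame: the origin (TCP) lies where the fingers leave the gripper's body, on its centre line; the fingertips stand 73 mm ahead of it and the grasp point (between the pads) lies 54 mm ahead of it (ctrl.tip_extent is the z of the fingertips in the tool frame, in mm); z points along the fingers, y is the line along which they close (so a half turn about z gives the same grasp; the last joint's range is limited). The gripper opens to 85 mm and grips with 20 to 120 N. Pads are 22 mm wide; open, the fingers measure 114 mm over their backs; the gripper's body (76 mm by 85 mm) begins 54 mm behind the grasp point. The pads swing forward as they close: fully open they stand 13 mm farther back than shut.
Start: joints at [0.956, 0.313, 1.498, -0, 1.331, -0.223], TCP at [200.486, 485.219, 303.894] pointing down, gripper open.
Joint ranges: [-2.94, 2.94], [-0.97, 2.17], [0.19, 2.56], [-1.23, 4.37], [0.02, 3.11], [-2.88, 2.88]. Speed limits (rad/s): [2.39, 2.39, 3.01, 3.14, 3.14, 3.14].

INTERFACE

Orientations are given as a unit quaternion [w, x, y, z].
In Python, from rig import readout, cams, order, ctrl gives the robot as it stands.
- The arm moves only by the tool creep_tool, called after "Emit:" as name(argument=value, ...), one argument or row to a line, values as JSON. Schema: {"type":"object","properties":{"offsets":{"type":"array","items":{"type":"array","items":{"type":"array","items":{"type":"number"},"minItems":6,"maxItems":6},"minItems":1,"maxItems":8},"minItems":1,"maxItems":1},"jaw":{"type":"number"},"force":{"type":"number"},"only":{"type":"string"},"quiet":{"type":"boolean"},"lines":{"type":"string"}},"required":["offsets"],"additionalProperties":false}. offsets is a list that holds a single list of rows (three levels of brackets), with 1 to 8 rows, each of 6 numbers: dx, dy, dz in a scale on which 1.0 is 500 mm, then a rotation vector rx, ry, rz in shares of pi rad (1.0 is pi rad); each row is the pose to reach, as a shift and turn from the pose commanded when the call began, along the tool's axes at that moment; what a row does not reach only later rows make up. A row lasts 1/10 s, in which the tool goes at most 50 mm and 0.15 rad, less where a joint would pass 70% of its speed; a pose out of reach is approached as far as the arm can. jaw is the opening from 0.0 (shut) to 1.0 (fully open), set as the call begins (left out keeps the last). The fingers move at their own pace and stop on an object; force is the grip in N (left out, the last holds). Time passes only in rows, so rows that do not move let the fingers close. The tool returns the time, the measured TCP pose, the force, the opening and the grip force at its end. only (a regular expression) keeps the lines of the reply that match it, lines (a string "A,B") keeps lines A to B, and quiet returns only ok. Shift and turn numbers lie between -1 and 1, and a call with a number outside is refused. Input that does not fit is refused with a message, and nothing moves.
- readout.sense(): the state, without advancing time (a new reading comes with each control period).
- cams.capture(name): name is "scene" or "top"; returns (picture, depth): 480x640x3 uint8, red, green, blue; 480x640 float32, mm along the optical axis (not along the pixel's ray), 0 where there is no reading.
- cams.calibration(name): a dict with "fx", "fy", "cx", "cy" (pixels), "position" and "attitude" of the camera in the world. Camera axes: x right, y down, z forward; pixel columns grow to the right and rows downward; lengths in mm; the calibration is good to about 2 mm. A picture is of the moment at which its call begins. calibration takes no time and is no camera call.
- order.finish_job(): hands the job in; it is judged then, once.
Trained networks look in the newest picture that a camera, given by its name, has taken for a name from the list of things; names that differ only in an ending like _2 or _b are one class to them, and where a whole thing is asked for, a point or a joint stands for the part that bears it (a point fixed in the world has none). Each returns a list of dicts, best first, with "p" (0 to 1); they miss things now and then, are a little off and sometimes report something else, mostly with a low value. They report only what shows in the picture. A call takes as long as a camera call. They do not tell look-alikes from the thing itself.
- cams.trace(target, camera): "pixels" (480x640 bool, what is visible of it) and "bbox" ([left, top, right, bottom] in pixels, round what is visible of it).
- cams.spot_point(target, camera): "uv" ([column, row] in pixels: a listed point, or the origin of a listed thing).
The state is a dict: "time_s": time; "joints": joint angles; "dq": joint speeds; "tau": joint torques, N m; "eef_pos": TCP position; "ee_rot": TCP orientation; "force": force on the tool from outside, world axes, zero at the start; "wrist_torque": the same for the moment, N m; "grip_width": opening from 0.0 (shut) to 1.0 (fully open); "grip_force": force on a finger pad.
Only numpy, scipy, OpenCV 4.12 (cv2) and the standard library are available. Lean on these libraries where they do the work, as an engineer would, in place of code of your own. Each camera call takes 0.05 s, during which the arm holds its last target. There are 200 camera calls.

TASK

The label roll is too narrow for its dispenser and wanders from side to side. Take the orange spacer plate out of the wooden stand and lower it, tongue down, into the cradle beside the roll, on whichever side of the roll the gap is wide enough to take it without shoving the roll, until it sits fully down on the rollers, and let it go. Then push the black spring-loaded side guide in by its thumb plate until guide, roll and spacer are tight against the fixed cheek, and finish while still holding it pressed there with the fingertips, snugly but not hard, for a colleague to lock it; leave everything else on the bench alone.

Things in the scene. Friction and masses are not known exactly. Their poses are not given: they have to be found in the camera images.
- dispenser: Blue steel label-roll dispenser, fixed to the bench; base 112 (x) x 158 mm (y), yaw to +-0.35. Origin on the bench under the cradle's middle. y runs along its two steel rollers (axes at x = +-25 mm, tops 27 mm high, 36 mm clear between). Fixed blue cheek: inner face at y = +36.5 mm, 106 mm high. Black side guide: inner face at y = -36.5 mm when out. +x points away from the robot.
- roll: White roll of blank labels, 82 mm across, 40 mm wide, loose on the rollers with its axis along the dispenser's y; centre 61, top 102 mm above the bench. Origin: centre of the flat face toward the fixed cheek (+y); it reaches 40 mm from there to -y. Of 33 mm free width 3 to 30 mm lie on the cheek's side, the rest on the guide's; the larger gap is at least 16.5 mm.
- spacer: Orange plastic spacer plate, upright; 76 mm wide (its x), 12 mm thick (its y), 124 mm high, 0.07 kg. Origin: centre of the underside of the tongue (28 mm wide, 0 to 12 mm high, goes between the rollers); plate 12 to 84 mm; grip tab 30 mm wide, 12 thick, 84 to 124 mm. Lower edges bevelled 2.5 mm. Seated, the plate's shoulders rest on the rollers, origin 15 mm above the bench. Either way round.
- spacer_thin: White spacer of the same outline but only 6 mm thick, in the stand's other slot, 50 mm from the orange one; stays there.
- stand: Wooden stand fixed to the bench, 96 (x) x 120 (y) x 36 mm high, with two slots along its x, slot floors 6 mm above the bench; origin under its centre. The orange spacer stands in the slot at y = +25 mm, the thin one at y = -25 mm; they lift straight up out of 30 mm deep slots. Stand and dispenser may have changed places.
- guide (a joint): Travel of the side guide toward the roll along the dispenser's +y, m: 0 = out (as it starts), 0.036 = end stop. A spring drives it back out: 2.4 N at 0, about 5 N at 0.021, where guide, roll and orange spacer are tight together.
- push_pad (a point): Middle of the thumb plate's ribbed outer face, the place to push, along the dispenser's +y; with the guide out it lies at y = -66.5 mm of the dispenser, 121 mm above the bench. The thumb plate is 44 mm wide (x), 7 mm thick, 94 to 138 mm high, set 20 mm outward of the guide, whose top is 100 mm high. About 10 N is snug; more than 40 N is too hard.
- tape_clear: Roll of brown tape lying flat behind the work, 90 mm across, 48 mm high; bystander. Origin under its centre.
- cup_red: Sample cup with red lid, 64 mm across, 58 mm high; bystander. Origin under its centre.
- tie_spool: Green and black spool of twist tie, 61 mm across, 40 mm high; bystander. Origin under its centre.
Not all that is in view belongs to the job. Leave any blue look-alike of the roll alone.

How it is judged:
By the outcome, as a careful person would: the job done as asked, in the order asked, and still so for the second after the job is handed in, while the arm keeps its last pose, push and grip.
It also fails if it takes over 64 s, if anything falls off the work surface, if the arm or the gripper's body presses on something with over 40 N, if the wrist force passes 120 N, or if a joint passes its speed limit or range.

## Working session

There is one attempt and no reset: what is moved stays moved. The work goes in short steps, Python scripts to look and compute and a tool call to move; the robot and the scene stay as the last step left them, time stands still between calls to the robot, and variables do not carry over. Pictures are saved under pics/ and viewed, at most 10 in all, crops included, and the job is handed in when it is done.

```bash
ls; mkdir -p pics; cat > h.py <<'E'
import numpy as np, cv2
from rig import readout, cams, order, ctrl
from scipy.spatial.transform import Rotation as R
def rot(q): return R.from_quat([q[1],q[2],q[3],q[0]])
def cloud(name,d):
    c=cams.calibration(name); v,u=np.mgrid[0:480,0:640]
    P=np.stack([(u-c["cx"])/c["fx"]*d,(v-c["cy"])/c["fy"]*d,d],-1)
    a=np.array(c["attitude"]); M=rot(a).as_matrix() if a.size==4 else a.reshape(3,3)
    W=P@M.T+np.array(c["position"]); W[d<=0]=np.nan
    return W
def save(img,f): cv2.imwrite("pics/"+f,img[:,:,::-1])
E
python3 - <<'E'
from h import *
for n in("scene","top"):
    c=cams.calibration(n);print(n,c)
    img,d=cams.capture(n);save(img,n+"0.png");np.save(n+"_d0.npy",d);W=cloud(n,d)
    for t in("dispenser","roll","spacer","spacer_thin","stand","guide","push_pad","tape_clear","cup_red","tie_spool"):
        for r in cams.trace(t,n)[:3]:
            m=r["pixels"]; print(n,t,round(r["p"],2),r["bbox"],np.nanmedian(W[m],0).round(), np.nanpercentile(W[m][:,2],98).round())
print(readout.sense())
E
```

```text
pics
scene {'fx': 566.5272220768088, 'fy': 566.5272220768088, 'cx': 315.4865429099224, 'cy': 251.90929981460147, 'position': array([-135.88820433, -700.56619533,  821.87014194]), 'attitude': array([-0.40808193,  0.81361175, -0.36875999,  0.18847048])}
scene dispenser 0.77 [209.1, 224.0, 282.7, 309.6] [490.  36.  35.] 134.0
scene roll 0.71 [217.5, 234.4, 250.4, 270.0] [496.  86.  93.] 105.0
scene spacer 0.95 [323.9, 289.6, 352.2, 348.6] [ 486. -219.   75.] 130.0
scene spacer_thin 0.64 [227.5, 239.3, 266.1, 285.1] [494.  34.  72.] 138.0
scene stand 0.92 [310.2, 317.3, 386.4, 377.1] [ 471. -262.   35.] 39.0
scene stand 0.65 [351.8, 305.5, 372.7, 360.2] [ 498. -266.   75.] 130.0
scene stand 0.56 [278.5, 208.5, 316.5, 241.7] [727. 104.  32.] 51.0
scene guide 0.9 [225.3, 236.9, 269.9, 288.9] [494.  34.  70.] 138.0
scene push_pad 0.82 [227.9, 241.0, 267.1, 284.1] [494.  34.  71.] 137.0
scene tape_clear 0.95 [280.7, 208.2, 316.3, 243.2] [727. 101.  32.] 51.0
scene tape_clear 0.57 [227.2, 239.7, 269.1, 289.3] [494.  34.  70.] 138.0
scene cup_red 0.26 [394.5, 268.7, 425.4, 302.7] [ 717. -230. 
[... 1162 characters left out ...]
9.] 45.0
{'time_s': 1.1, 'joints': array([ 9.55622751e-01,  3.12905874e-01,  1.49772366e+00,  1.20807728e-05,
        1.33097718e+00, -2.23421378e-01]), 'dq': array([-0.00053936,  0.00080956,  0.00040253,  0.00079401, -0.00057571,
       -0.0013003 ]), 'tau': array([ 3.39057424e-04, -4.12173915e+01, -2.59903693e+01, -1.28054007e-04,
        4.52689919e-04, -9.96944692e-06]), 'eef_pos': array([200.4715283 , 485.22222812, 303.88225147]), 'ee_rot': array([-8.22231582e-06,  1.94627362e-01,  9.80877255e-01, -4.03457814e-06]), 'force': array([-0.25557086, -0.43881422,  0.16119816]), 'wrist_torque': array([ 0.02600168, -0.00156139, -0.00881863]), 'grip_force': 0.0, 'grip_width': 0.9975166894142866}
```

```bash
python3 - <<'E'
from h import *
t=cv2.imread("pics/top0.png");s=cv2.imread("pics/scene0.png")
a=cv2.resize(t[160:350,170:430],(800,585),interpolation=cv2.INTER_CUBIC);cv2.imwrite("pics/topc.png",a)
b=cv2.resize(s[195:395,190:450],(780,600),interpolation=cv2.INTER_CUBIC);cv2.imwrite("pics/scenec.png",b)
E
```

```text
(no output)
```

View pics/topc.png

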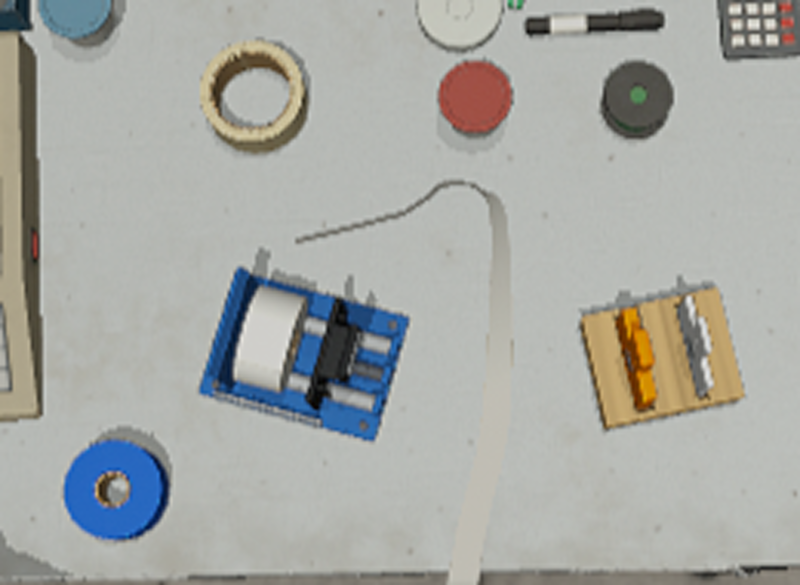

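View pics/scenec.png

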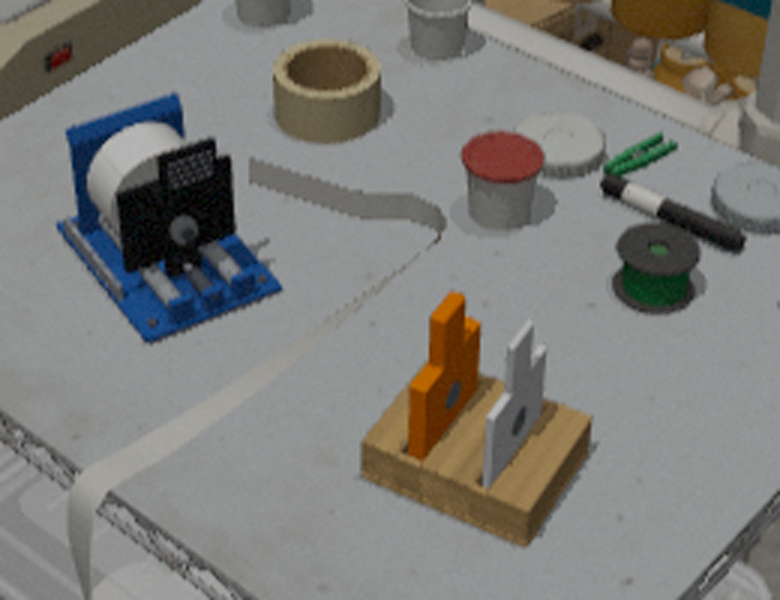

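Top crop: spacer candidates are the orange plate (full-image px ~377,277, the target), the white thin one (~396,272), and the orange drums in the scene's background. Roll candidates are the white roll at (258,272) in the dispenser and the blue look-alike at (207,319), to be left alone. The orange plate is the only one that fits. The wide gap is on the guide's side of the roll (~272,275). The crops already confirm this choice. Next I'll measure poses.

```bash
cat > m.py <<'E'
from h import *
def line(P):
    c=P.mean(0);w,v=np.linalg.eigh(np.cov((P-c).T));return c,np.arctan2(v[1,1],v[0,1])
def hsv(i): return cv2.cvtColor(i,cv2.COLOR_RGB2HSV)
def rel(P,o,yaw): return (P[...,:2]-o)@np.array([[np.cos(yaw),-np.sin(yaw)],[np.sin(yaw),np.cos(yaw)]])
E
python3 - <<'E'
from m import *
for n in("top","scene"):
    img=cv2.imread(f"pics/{n}0.png")[:,:,::-1].copy();W=cloud(n,np.load(n+"_d0.npy"));H=hsv(img).astype(int)
    h,s,v=H[...,0],H[...,1],H[...,2];z=W[...,2];x=W[...,0];y=W[...,1]
    ds=(abs(x-495)<110)&(abs(y-50)<130); st=(abs(x-495)<90)&(abs(y+240)<90)
    bench=(abs(x-600)<60)&(abs(y+80)<60); print(n,"bench z",np.nanmedian(z[bench]),np.nanstd(z[bench]))
    def pr(k,m):
        P=W[m]; 
        if len(P)<5: print(k,len(P));return
        c,a=line(P[:,:2]); q=rel(P,c,a); print(k,len(P),c.round(1),"ang",round(a,3),"len",np.ptp(q[:,0]).round(1),"wid",np.ptp(q[:,1]).round(1),"ctr",(c+ (np.array([q[:,0].max()+q[:,0].min(),q[:,1].max()+q[:,1].min()])/2)@np.array([[np.cos(a),np.sin(a)],[-np.sin(a),np.cos(a)]])).round(1),"z",np.median(P[:,2]).round(1))
    org=(abs(h-13)<8)&(s>150)
    pr("orange top",st&org&(z>124)); pr("orange all",st&org&(z>45))
    pr("thin top",st&(z>124)&(s<80))
    pr("stand top",st&(z>28)&(z<46))
    blue=(abs(h-108)<12)&(s>120); 
    pr("blue cheek",ds&blue&(z>98)); 
    pr("base",ds&(z>4)&(z<25)&blue)
    blk=(v<90)&(s<120)
    pr("thumb",ds&blk&(z>130)); pr("guide",ds&blk&(z>90)&(z<110))
    wh=(v>150)&(s<60); pr("roll",ds&wh&(z>85))
E
```

```text
top bench z 1.7239623409227534 14.810907197964298
orange top 48 [ 495.8 -214. ] ang -2.887 len 28.7 wid 11.3 ctr [ 494.7 -214.4] z 129.5
orange all 196 [ 492.5 -212.9] ang -2.928 len 75.5 wid 13.1 ctr [ 494.9 -214.2] z 90.4
thin top 29 [ 504.7 -263. ] ang -2.936 len 25.8 wid 6.0 ctr [ 504.2 -263.3] z 127.7
stand top 1246 [ 498.3 -238.2] ang 1.75 len 121.4 wid 98.2 ctr [ 500.5 -239.1] z 35.2
blue cheek 136 [522.2 113.1] ang 2.043 len 125.1 wid 119.9 ctr [515.2  81.1] z 102.7
base 724 [497.1  45.7] ang 1.944 len 186.5 wid 167.3 ctr [504.1  63.8] z 9.7
thumb 50 [494.5  19.2] ang 2.87 len 38.8 wid 7.4 ctr [494.9  19.3] z 137.0
guide 177 [499.5  36.3] ang 2.85 len 87.5 wid 55.8 ctr [502.   42.6] z 99.4
roll 400 [515.7  88.1] ang 2.908 len 81.6 wid 54.9 ctr [524.   92.9] z 96.9
scene bench z 2.3496452370670795 12.639653660699576
orange top 74 [ 491.6 -216.2] ang -2.962 len 28.9 wid 11.7 ctr [ 493.5 -215.3] z 129.3
orange all 664 [ 486.5 -218.8] ang -3.008 len 77.9 wid 15.8 ctr [ 493.9 -216. ] z 86.6
thin top 49 [ 501.5 -260.8] ang 1.721 len 59.2 wid 28.4 ctr [ 499.4 -237.4] z 128.4
stand top 1714 [ 489.9 -250.4] ang 2.158 len 143.0 wid 128.7 ctr [ 497.2 -240. ] z 36.0
blue cheek 171 [520.8 112.5] ang 1.202 len 116.2 wid 89.3 ctr [506.5  71.8] z 102.4
base 866 [487.   35.4] ang 1.844 len 235.1 wid 129.2 ctr [480.1  83.1] z 10.8
thumb 75 [494.2  17.4] ang 2.854 len 42.2 wid 11.2 ctr [495.3  17.7] z 135.2
guide 129 [488.1  33.6] ang 2.587 len 85.0 wid 61.9 ctr [501.4  41. ] z 100.2
roll 284 [506.8  89.9] ang 2.845 len 57.4 wid 40.9 ctr [510.8  89.3] z 98.7
```

```bash
python3 - <<'E'
from m import *
for n in("top","scene"):
    img=cv2.imread(f"pics/{n}0.png")[:,:,::-1].copy();W=cloud(n,np.load(n+"_d0.npy"));H=hsv(img).astype(int)
    h,s,v=H[...,0],H[...,1],H[...,2];z=W[...,2]
    yaw=-0.28; o=np.array([512,79.5]); q=rel(W,o,yaw); X,Y=q[...,0],q[...,1]
    blue=(abs(h-108)<12)&(s>100); near=(abs(X)<60)&(abs(Y)<90)
    def pr(k,m):
        P=q[m]; f=np.polyfit(P[:,0],P[:,1],1) if len(P)>5 else [0,0]
        print(n,k,len(P),"x",np.percentile(P[:,0],[2,98]).round(1),"y",np.percentile(P[:,1],[2,50,98]).round(1),"dyaw",round(f[0],3),"z",np.median(z[m]).round(1))
    pr("cheektop",near&blue&(z>101)&(Y>30))
    pr("thumb",near&(z>128)&(v<90)&(Y<-45))
    pr("guidetop",near&(z>93)&(z<104)&(v<90)&(Y<-25)&(Y>-56))
    pr("rolltop",near&(z>98)&(v>150)&(s<60))
    pr("roll",near&(z>70)&(v>150)&(s<60)&(Y<30)&(Y>-30))
    pr("base",near&(z<16)&(z>6)&blue)
    if n=="top":
        m=near&(abs(X)<14); 
        for a in np.arange(-50,50,2.5):
            k=m&(Y>=a)&(Y<a+2.5)
            if k.any(): print(a,np.median(z[k]).round(),np.median(img[k],0),k.sum())
E
```

```text
top cheektop 81 x [-41.7  42.3] y [38.8 43.6 46.7] dyaw -0.001 z 104.2
top thumb 55 x [-19.2  21.1] y [-66.1 -63.  -59.5] dyaw 0.005 z 136.8
top guidetop 160 x [-38.9  37.9] y [-54.5 -42.9 -36.9] dyaw -0.02 z 99.3
top rolltop 167 x [-16.9  24. ] y [-10.6  10.   28.6] dyaw 0.165 z 100.8
top roll 460 x [-36.1  33.8] y [-9.9  9.1 28.1] dyaw -0.007 z 95.9
top base 616 x [-51.9  54.4] y [-87.8 -43.5  57.1] dyaw -0.149 z 9.9
-50.0 100.0 [48. 50. 49.] 11
-47.5 99.0 [48. 50. 50.] 14
-45.0 98.0 [49. 51. 51.] 11
-42.5 100.0 [37. 39. 38.] 13
-40.0 99.0 [39.5 38.5 37.5] 10
-37.5 98.0 [32. 47. 74.] 8
-25.0 11.0 [ 39.  91. 151.] 5
-22.5 7.0 [ 44. 100. 167.] 13
-20.0 8.0 [ 45. 102. 167.] 11
-17.5 8.0 [ 43.  99. 163.] 7
-15.0 9.0 [ 44. 100. 166.] 13
-12.5 87.0 [ 83.5 104.  165. ] 24
-10.0 42.0 [88. 90. 97.] 41
-7.5 97.0 [208. 207. 203.] 18
-5.0 98.0 [207. 207. 203.] 11
-2.5 102.0 [207. 206. 202.] 10
0.0 99.0 [207. 207. 202.] 13
2.5 100.0 [207.  206.  202.5] 10
5.0 100.0 [207. 206. 202.] 10
7.5 99.0 [207. 206. 202.] 12
10.0 99.0 [207. 206. 202.] 11
12.5 100.0 [207. 206. 202.] 12
15.0 102.0 [207. 206. 202.] 11
17.5 99.0 [207. 206. 202.] 13
20.0 99.0 [207. 206. 202.] 11
22.5 101.0 [209. 208. 204.] 13
25.0 101.0 [216.  214.  209.5] 8
27.5 99.0 [206. 206. 200.] 7
30.0 91.0 [142. 144. 144.] 1
35.0 78.0 [14.  33.5 59. ] 20
37.5 91.0 [ 32.  72. 102.] 27
40.0 99.0 [ 31.   72.5 123. ] 12
42.5 105.0 [ 31.5  77.  133.5] 16
45.0 104.0 [ 47.  98. 151.] 9
scene cheektop 107 x [-42.5  43.7] y [36. 42. 47.] dyaw -0.01 z 103.2
scene thumb 97 x [-19.9  20.8] y [-68.2 -64.7 -59.6] dyaw -0.01 z 134.7
scene guidetop 80 x [-43.5  43.7] y [-54.6 -41.1 -36.3] dyaw -0.002 z 98.9
scene rolltop 166 x [-18.2  19.8] y [-10.3   8.1  27. ] dyaw -0.105 z 101.1
scene roll 322 x [-34.3  20.7] y [-9.8  8.2 27.3] dyaw -0.003 z 98.2
scene base 681 x [-54.3  53.9] y [-89.6 -50.7  44.8] dyaw -0.341 z 10.6
```

```bash
cat > go.py <<'E'
import sys
from h import *
# usage: x y z  yangle(world angle of tool y)
x,y,z,a=map(float,sys.argv[1:5]); s=readout.sense(); Rm=rot(s["ee_rot"]).as_matrix()
T=np.array([[np.sin(a),np.cos(a),0],[-np.cos(a),np.sin(a),0],[0,0,-1]]); T[:,0]=np.cross(T[:,1],T[:,2])
print("d",(Rm.T@(np.array([x,y,z])-s["eef_pos"])).round(1),"r",R.from_matrix(Rm.T@T).as_rotvec().round(3),"pos",s["eef_pos"].round(1),"F",s["force"].round(1),"t",s["time_s"],"j6",s["joints"][5].round(2))
E
python3 go.py 494.5 -214.8 230 -1.371; python3 go.py 494.5 -214.8 171 -1.371
```

```text
d [-539.  -534.7   73.9] r [-0.    0.    2.55] pos [200.5 485.2 303.9] F [-0.3 -0.4  0.2] t 1.1 j6 -0.22
d [-539.  -534.7  132.9] r [-0.    0.    2.55] pos [200.5 485.2 303.9] F [-0.3 -0.4  0.2] t 1.1 j6 -0.22
```

The rows are not in the units I measure in: shifts go in shares of 500 mm and turns go in shares of pi rad. I convert before sending: -270 mm / 500 = -0.54, -267 mm / 500 = -0.534, 0.15 rad / 3.1416 = 0.0477.

Emit:
creep_tool(
  offsets=[
    [[-0.068, -0.066, 0, 0, 0, 0.0477], [-0.136, -0.134, 0, 0, 0, 0.0955], [-0.204, -0.2, 0, 0, 0, 0.1432], [-0.272, -0.266, 0, 0, 0, 0.191], [-0.34, -0.334, 0, 0, 0, 0.2387], [-0.408, -0.4, 0, 0, 0, 0.2865], [-0.476, -0.466, 0, 0, 0, 0.3342], [-0.54, -0.534, 0, 0, 0, 0.382]],
  ],
  jaw=0.45,
  force=30,
)

```text
time_s: 1.9
eef_pos: [348.4, 133.5, 304.2]
ee_rot: [0.0, 0.717, 0.697, 0.0]
force: [0.4, 1.0, 0.3]
grip_width: 0.451
grip_force: 0.0
```

```bash
python3 go.py 494.5 -214.8 230 -1.371
```

```text
d [-344.2  155.4   74.3] r [ 1.000e-03 -1.000e-03  1.344e+00] pos [348.4 133.5 304.2] F [0.4 1.  0.3] t 1.9 j6 0.08
```

Scaled: -336 mm / 500 = -0.672, -294 mm / 500 = -0.588, 1.2 rad / 3.1416 = 0.382.

Emit:
creep_tool(
  offsets=[
    [[-0.084, 0.038, 0.016, 0, 0, 0.0477], [-0.168, 0.076, 0.032, 0, 0, 0.0955], [-0.252, 0.114, 0.048, 0, 0, 0.1432], [-0.336, 0.152, 0.064, 0, 0, 0.191], [-0.42, 0.19, 0.08, 0, 0, 0.2387], [-0.504, 0.228, 0.1, 0, 0, 0.2865], [-0.588, 0.266, 0.124, 0, 0, 0.3342], [-0.672, 0.304, 0.148, 0, 0, 0.382]],
  ],
)

```text
time_s: 2.7
eef_pos: [493.4, -205.7, 229.4]
ee_rot: [0.0, 0.985, 0.171, 0.0]
force: [0.2, 0.6, 0.9]
grip_width: 0.449
grip_force: 0.0
```

```bash
python3 go.py 494.5 -214.8 230 -1.371
```

```text
d [-2.   8.9 -0.6] r [ 0.    -0.     0.143] pos [ 493.4 -205.7  229.4] F [0.2 0.6 0.9] t 2.7 j6 0.61
```

```bash
python3 - <<'E'
from m import *
img,d=cams.capture("top");W=cloud("top",d);H=hsv(img).astype(int)
s=cams.capture("scene")[0]
cv2.imwrite("pics/c1.png",np.hstack([cv2.resize(img[220:320,330:430],(400,400)),cv2.resize(s[230:390,290:450],(400,400))])[:,:,::-1])
E
```

```text
(no output)
```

View pics/c1.png

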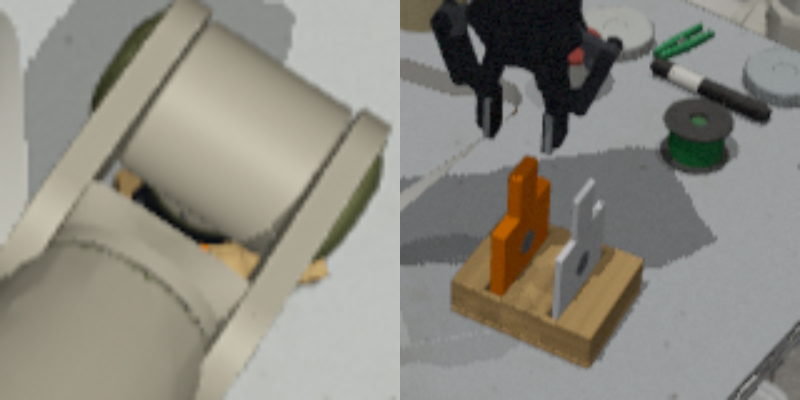

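The close view shows the open fingers (~488,115 and ~552,130) above the orange tab (~525,165), with the thin plate clear of them. Next I'll correct the pose, descend and grip.

Scaled: 58 mm / 500 = 0.116, 45 mm / 500 = 0.09, 0.143 rad / 3.1416 = 0.0455.

Emit:
creep_tool(
  offsets=[
    [[-0.004, 0.018, 0, 0, 0, 0.0455], [-0.004, 0.018, 0.01, 0, 0, 0.0455], [-0.004, 0.018, 0.05, 0, 0, 0.0455], [-0.004, 0.018, 0.09, 0, 0, 0.0455], [-0.004, 0.018, 0.116, 0, 0, 0.0455], [-0.004, 0.018, 0.116, 0, 0, 0.0455]],
  ],
)

```text
time_s: 3.4
eef_pos: [493.6, -212.0, 170.5]
ee_rot: [-0.001, 0.995, 0.105, -0.001]
force: [0.4, -0.4, -0.3]
grip_width: 0.452
grip_force: 0.0
```

```bash
python3 go.py 494.5 -214.8 171 -1.371
```

```text
d [ 0.3  2.9 -0.5] r [-0.002  0.002  0.01 ] pos [ 493.6 -212.   170.5] F [ 0.4 -0.4 -0.3] t 3.4 j6 0.74
```

Emit:
creep_tool(
  offsets=[
    [[0, 0, 0, 0, 0, 0], [0, 0, 0, 0, 0, 0], [0, 0, 0, 0, 0, 0], [0, 0, 0, 0, 0, 0], [0, 0, 0, 0, 0, 0]],
  ],
  jaw=0.0,
  force=30,
)

```text
time_s: 3.9
eef_pos: [494.6, -213.1, 172.9]
ee_rot: [0.001, 0.995, 0.103, 0.001]
force: [0.4, 0.0, 6.5]
grip_width: 0.134
grip_force: 31.9
```

```bash
python3 go.py 494.5 -214.8 171 -1.371
```

```text
d [-0.4  1.7  1.9] r [ 0.001 -0.001  0.007] pos [ 494.6 -213.1  172.9] F [0.4 0.  6.5] t 3.9 j6 0.74
```

Scaled: -110 mm / 500 = -0.22, -80 mm / 500 = -0.16.

Emit:
creep_tool(
  offsets=[
    [[0, 0, -0.008, 0, 0, 0], [0, 0, -0.024, 0, 0, 0], [0, 0, -0.044, 0, 0, 0], [0, 0, -0.068, 0, 0, 0], [0, 0, -0.1, 0, 0, 0], [0, 0, -0.16, 0, 0, 0], [0, 0, -0.22, 0, 0, 0], [0, 0, -0.22, 0, 0, 0]],
  ],
  force=40,
)

```text
time_s: 4.7
eef_pos: [495.0, -213.4, 286.7]
ee_rot: [0.003, 0.995, 0.103, 0.003]
force: [0.5, -0.5, -1.2]
grip_width: 0.135
grip_force: 39.5
```

```bash
python3 go.py 505.4 56.7 280 -1.851; python3 go.py 505.4 56.7 280 -1.851
```

```text
d [  65.6 -262.3    5.5] r [ 0.005 -0.007  0.487] pos [ 495.  -213.4  286.7] F [ 0.5 -0.5 -1.2] t 4.7 j6 0.74
d [  65.6 -262.3    5.5] r [ 0.005 -0.007  0.487] pos [ 495.  -213.4  286.7] F [ 0.5 -0.5 -1.2] t 4.7 j6 0.74
```

Scaled: -262 mm / 500 = -0.524, -222 mm / 500 = -0.444, 0.487 rad / 3.1416 = 0.155.

Emit:
creep_tool(
  offsets=[
    [[0.016, -0.064, -0.03, 0, 0, 0.0223], [0.032, -0.128, -0.06, 0, 0, 0.0446], [0.052, -0.208, -0.09, 0, 0, 0.0668], [0.072, -0.288, -0.09, 0, 0, 0.0891], [0.092, -0.368, -0.09, 0, 0, 0.1114], [0.112, -0.444, -0.09, 0, 0, 0.1337], [0.13, -0.524, -0.09, 0, 0, 0.155], [0.13, -0.524, -0.09, 0, 0, 0.155]],
  ],
)

```text
time_s: 5.5
eef_pos: [503.4, 60.7, 327.0]
ee_rot: [-0.001, 0.99, -0.138, -0.0]
force: [0.3, -0.7, -0.6]
grip_width: 0.136
grip_force: 39.6
```

```bash
python3 go.py 505.4 56.7 325 -1.851
```

```text
d [3.  3.3 2. ] r [-0.001  0.001  0.003] pos [503.4  60.7 327. ] F [ 0.3 -0.7 -0.6] t 5.5 j6 1.74
```

Emit:
creep_tool(
  offsets=[
    [[0, 0, 0, 0, 0, 0], [0, 0, 0, 0, 0, 0], [0, 0, 0, 0, 0, 0]],
  ],
)

```text
time_s: 5.8
eef_pos: [504.1, 55.9, 326.9]
ee_rot: [0.0, 0.99, -0.14, -0.0]
force: [-0.1, -0.0, -0.2]
grip_width: 0.133
grip_force: 39.6
```

```bash
python3 go.py 505.4 56.7 325 -1.851;  python3 - <<'E'
from m import *
yaw=-0.28; o=np.array([512,79.5])
for n in("top","scene"):
    img,d=cams.capture(n);save(img,n+"2.png");W=cloud(n,d);H=hsv(img).astype(int)
    h,s,v=H[...,0],H[...,1],H[...,2];z=W[...,2];q=rel(W,o,yaw)
    m=(abs(h-13)<8)&(s>150)&(abs(W[...,0]-505)<80)&(abs(W[...,1]-57)<60)&(z>140)
    P=q[m]; 
    if len(P)>5:
        print(n,len(P),"x",np.percentile(P[:,0],[2,50,98]).round(1),"y",np.percentile(P[:,1],[2,50,98]).round(1),"z",np.percentile(z[m],[1,99]).round(1))
        f=np.polyfit(P[:,0],P[:,1],1);print(f)
cv2.imwrite("pics/c2.png",cv2.resize(img[130:310,170:350],(600,600))[:,:,::-1])
E
```

```text
d [ 1.1 -1.2  1.9] r [ 0.     0.    -0.001] pos [504.1  55.9 326.9] F [-0.1 -0.  -0.2] t 5.8 j6 1.73
top 46 x [-37.6 -30.3 -18.4] y [-33.4 -26.2 -21.5] z [188.7 323.7]
[ 1.52287095e-02 -2.62394430e+01]
scene 1190 x [-37.9  -6.1  35.2] y [-35.  -31.4 -23.5] z [164.6 280.8]
[-1.94018449e-02 -3.11325958e+01]
```

View pics/c2.png

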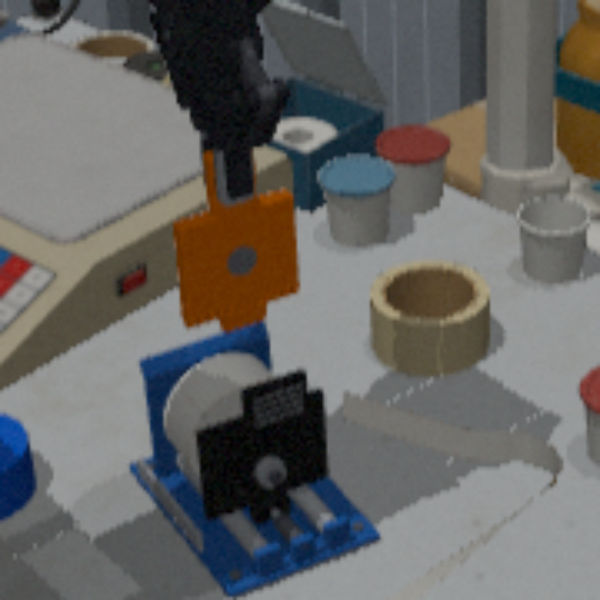

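Scene crop: the spacer hangs upright above the gap between roll (220,410) and guide (265,440), parallel to them, at about y −24, the middle of the gap. I'll lower it.

Scaled: 65 mm / 500 = 0.13, 55 mm / 500 = 0.11.

Emit:
creep_tool(
  offsets=[
    [[0.002, 0, 0.04, 0, 0, 0], [0.002, 0, 0.07, 0, 0, 0], [0.002, 0, 0.09, 0, 0, 0], [0.002, 0, 0.11, 0, 0, 0], [0.002, 0, 0.13, 0, 0, 0], [0.002, 0, 0.13, 0, 0, 0]],
  ],
)

```text
time_s: 6.5
eef_pos: [504.7, 56.5, 260.8]
ee_rot: [0.0, 0.99, -0.14, -0.001]
force: [0.3, -0.0, 0.4]
grip_width: 0.13
grip_force: 39.6
```

Emit:
creep_tool(
  offsets=[
    [[0, 0, 0.02, 0, 0, 0], [0, 0, 0.04, 0, 0, 0], [0, 0, 0.06, 0, 0, 0], [0, 0, 0.08, 0, 0, 0], [0, 0, 0.1, 0, 0, 0], [0, 0, 0.12, 0, 0, 0], [0, 0, 0.132, 0, 0, 0], [0, 0, 0.132, 0, 0, 0]],
  ],
)

```text
time_s: 7.3
eef_pos: [504.7, 56.6, 195.0]
ee_rot: [0.0, 0.99, -0.14, -0.001]
force: [-0.8, -0.6, -0.7]
grip_width: 0.13
grip_force: 39.6
```

```bash
python3 go.py 505.4 56.7 180 -1.851
```

```text
d [ 0.6 -0.3 15. ] r [ 0.     0.001 -0.   ] pos [504.7  56.6 195. ] F [-0.8 -0.6 -0.7] t 7.3 j6 1.73
```

No contact so far. Continuing slowly.

Scaled: 12 mm / 500 = 0.024, 10 mm / 500 = 0.02.

Emit:
creep_tool(
  offsets=[
    [[0, 0, 0.008, 0, 0, 0], [0, 0, 0.016, 0, 0, 0], [0, 0, 0.02, 0, 0, 0], [0, 0, 0.024, 0, 0, 0], [0, 0, 0.024, 0, 0, 0]],
  ],
)

```text
time_s: 7.8
eef_pos: [504.9, 56.6, 183.7]
ee_rot: [0.0, 0.99, -0.14, -0.0]
force: [-0.4, -0.3, -1.2]
grip_width: 0.132
grip_force: 39.6
```

Emit:
creep_tool(
  offsets=[
    [[0, 0, 0.002, 0, 0, 0], [0, 0, 0.004, 0, 0, 0], [0, 0, 0.004, 0, 0, 0]],
  ],
)

```text
time_s: 8.1
eef_pos: [505.0, 56.6, 182.0]
ee_rot: [-0.0, 0.99, -0.14, 0.0]
force: [0.2, 0.1, -0.6]
grip_width: 0.138
grip_force: 39.8
```

Scaled: 1 mm / 500 = 0.002.

Emit:
creep_tool(
  offsets=[
    [[0, 0, 0.002, 0, 0, 0], [0, 0, 0.002, 0, 0, 0]],
  ],
)

```text
time_s: 8.3
eef_pos: [505.2, 56.6, 181.8]
ee_rot: [-0.0, 0.99, -0.14, 0.001]
force: [-1.8, -0.4, 7.5]
grip_width: 0.13
grip_force: 41.0
```

Emit:
creep_tool(
  offsets=[
    [[0, 0, 0.002, 0, 0, 0], [0, 0, 0.002, 0, 0, 0]],
  ],
)

```text
time_s: 8.5
eef_pos: [505.3, 56.6, 181.6]
ee_rot: [0.0, 0.99, -0.14, 0.001]
force: [-4.9, 1.1, 15.9]
grip_width: 0.134
grip_force: 42.3
```

Emit:
creep_tool(
  offsets=[
    [[0, 0, 0.002, 0, 0, 0], [0, 0, 0.002, 0, 0, 0]],
  ],
)

```text
time_s: 8.7
eef_pos: [505.5, 56.6, 181.5]
ee_rot: [0.0, 0.99, -0.14, 0.001]
force: [-7.1, 0.2, 23.6]
grip_width: 0.133
grip_force: 43.4
```

Contact is at the expected seated height (TCP ≈181.7 against 172 at the stand). Easing off and releasing.

Scaled: -2.5 mm / 500 = -0.005.

Emit:
creep_tool(
  offsets=[
    [[0, 0, -0.005, 0, 0, 0], [0, 0, -0.005, 0, 0, 0]],
  ],
)

```text
time_s: 8.9
eef_pos: [505.1, 56.6, 181.8]
ee_rot: [-0.0, 0.99, -0.14, 0.0]
force: [-1.8, 0.4, 6.7]
grip_width: 0.134
grip_force: 40.6
```

Emit:
creep_tool(
  offsets=[
    [[0, 0, 0, 0, 0, 0], [0, 0, 0, 0, 0, 0], [0, 0, 0, 0, 0, 0]],
  ],
  jaw=0.3,
)

```text
time_s: 9.2
eef_pos: [504.9, 56.6, 181.1]
ee_rot: [0.0, 0.99, -0.14, -0.0]
force: [-0.2, -0.1, 0.0]
grip_width: 0.302
grip_force: 0.0
```

Emit:
creep_tool(
  offsets=[
    [[0, 0, -0.02, 0, 0, 0], [0, 0, -0.06, 0, 0, 0], [0, 0, -0.12, 0, 0, 0], [0, 0, -0.18, 0, 0, 0], [0, 0, -0.18, 0, 0, 0]],
  ],
)

```text
time_s: 9.7
eef_pos: [506.1, 56.5, 275.8]
ee_rot: [-0.0, 0.99, -0.14, 0.004]
force: [0.2, 0.6, -0.4]
grip_width: 0.297
grip_force: 0.0
```

```bash
python3 go.py 485.7 -11.8 275 -0.28
```

```text
d [-0.7 71.3  0.7] r [ 0.005 -0.007 -1.571] pos [506.1  56.5 275.8] F [ 0.2  0.6 -0.4] t 9.7 j6 1.73
```

Scaled: 71 mm / 500 = 0.142, 60 mm / 500 = 0.12, -1.2 rad / 3.1416 = -0.382.

Emit:
creep_tool(
  offsets=[
    [[0, 0.02, 0, 0, 0, -0.0477], [0, 0.04, 0, 0, 0, -0.0955], [0, 0.06, 0, 0, 0, -0.1432], [0, 0.08, 0, 0, 0, -0.191], [0, 0.1, 0, 0, 0, -0.2387], [0, 0.12, 0, 0, 0, -0.2865], [0, 0.142, 0, 0, 0, -0.3342], [0, 0.142, 0, 0, 0, -0.382]],
  ],
  jaw=0.0,
  force=60,
)

```text
time_s: 10.5
eef_pos: [485.0, -12.5, 271.2]
ee_rot: [-0.0, 0.895, 0.446, -0.0]
force: [-0.2, 0.9, 0.4]
grip_width: -0.0
grip_force: 0.0
```

Emit:
creep_tool(
  offsets=[
    [[0, 0, 0, 0, 0, -0.0477], [0, 0, 0, 0, 0, -0.0955], [0, 0, 0, 0, 0, -0.1178], [0, 0, 0, 0, 0, -0.1178]],
  ],
)

```text
time_s: 10.9
eef_pos: [485.2, -11.6, 271.2]
ee_rot: [-0.0, 0.799, 0.601, -0.0]
force: [0.3, -0.1, -0.1]
grip_width: -0.004
grip_force: 0.0
```

```bash
python3 go.py 485.7 -11.8 182 -0.28
python3 - <<'E'
from m import *
yaw=-0.28; o=np.array([512,79.5])
for n in("scene","top"):
    img,d=cams.capture(n);save(img,n+"3.png");W=cloud(n,d);H=hsv(img).astype(int)
    h,s,v=H[...,0],H[...,1],H[...,2];z=W[...,2];q=rel(W,o,yaw)
    near=(abs(q[...,0])<60)&(abs(q[...,1])<60)
    for k,m in(("spacer",near&(abs(h-13)<8)&(s>150)&(z>90)),("roll",near&(z>95)&(z<106)&(v>150)&(s<60))):
        P=q[m]
        if len(P)>5: print(n,k,len(P),"x",np.percentile(P[:,0],[2,98]).round(1),"y",np.percentile(P[:,1],[2,98]).round(1),"z",np.percentile(z[m],[1,99]).round(1))
    if n=="scene":cv2.imwrite("pics/c3.png",cv2.resize(img[160:310,180:330],(600,600))[:,:,::-1])
E
```

```text
d [-0.   0.6 89.2] r [-0.001  0.    -0.001] pos [485.2 -11.6 271.2] F [ 0.3 -0.1 -0.1] t 10.9 j6 0.01
scene spacer 248 x [-37.5  12.4] y [-42.  -22.3] z [ 94.7 141.1]
scene roll 117 x [-33.1   5.2] y [-17.   47.6] z [ 95.  105.4]
top spacer 57 x [-35.2 -12.2] y [-36.2 -21.1] z [ 92.8 136.5]
top roll 10 x [-18.4  47.9] y [-10.8  46.3] z [ 95.7 104.3]
```

View pics/c3.png

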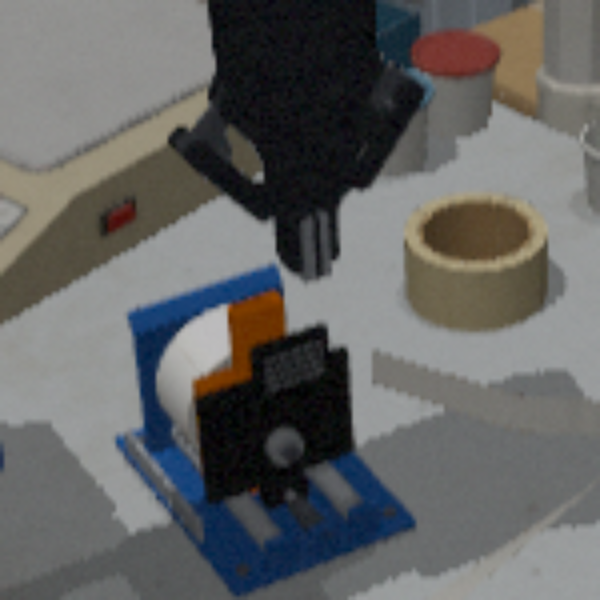

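Spacer (tab at 258,325) stands in the gap between roll and guide, at its seated height. The shut fingers are outboard of the thumb plate (295,360). Descend, then push along tool +x.

Scaled: 89 mm / 500 = 0.178, 80 mm / 500 = 0.16.

Emit:
creep_tool(
  offsets=[
    [[0, 0, 0.06, 0, 0, 0], [0, 0, 0.12, 0, 0, 0], [0, 0, 0.16, 0, 0, 0], [0, 0, 0.178, 0, 0, 0], [0, 0, 0.178, 0, 0, 0]],
  ],
)

```text
time_s: 11.5
eef_pos: [485.1, -11.6, 181.8]
ee_rot: [-0.001, 0.799, 0.601, -0.001]
force: [0.3, -0.8, 1.7]
grip_width: 0.002
grip_force: 0.0
```

Emit:
creep_tool(
  offsets=[
    [[0.01, 0, 0, 0, 0, 0], [0.02, 0, 0, 0, 0, 0], [0.028, 0, 0, 0, 0, 0], [0.028, 0, 0, 0, 0, 0]],
  ],
)

```text
time_s: 11.9
eef_pos: [489.5, 2.4, 182.9]
ee_rot: [0.0, 0.799, 0.601, 0.0]
force: [0.3, 0.7, 0.1]
grip_width: 0.001
grip_force: 0.0
```

Emit:
creep_tool(
  offsets=[
    [[0.004, 0, 0, 0, 0, 0], [0.008, 0, 0, 0, 0, 0], [0.012, 0, 0, 0, 0, 0], [0.016, 0, 0, 0, 0, 0], [0.016, 0, 0, 0, 0, 0]],
  ],
)

```text
time_s: 12.4
eef_pos: [491.5, 9.5, 182.4]
ee_rot: [0.0, 0.799, 0.601, -0.0]
force: [-1.6, -1.5, 1.5]
grip_width: 0.001
grip_force: 1.2
```

Scaled: 9 mm / 500 = 0.018, 7.5 mm / 500 = 0.015.

Emit:
creep_tool(
  offsets=[
    [[0.003, 0, 0, 0, 0, 0], [0.006, 0, 0, 0, 0, 0], [0.009, 0, 0, 0, 0, 0], [0.012, 0, 0, 0, 0, 0], [0.015, 0, 0, 0, 0, 0], [0.018, 0, 0, 0, 0, 0], [0.018, 0, 0, 0, 0, 0]],
  ],
)

```text
time_s: 13.1
eef_pos: [494.0, 18.3, 182.4]
ee_rot: [0.0, 0.799, 0.601, 0.0]
force: [-0.3, -3.7, 1.1]
grip_width: -0.001
grip_force: 1.7
```

Emit:
creep_tool(
  offsets=[
    [[0.002, 0, 0, 0, 0, 0], [0.004, 0, 0, 0, 0, 0], [0.006, 0, 0, 0, 0, 0], [0.008, 0, 0, 0, 0, 0], [0.01, 0, 0, 0, 0, 0], [0.01, 0, 0, 0, 0, 0]],
  ],
)

```text
time_s: 13.7
eef_pos: [495.4, 22.9, 182.4]
ee_rot: [0.0, 0.799, 0.601, -0.0]
force: [-0.8, -4.3, 2.0]
grip_width: -0.004
grip_force: 2.4
```

```bash
python3 go.py 485.7 -11.8 182 -0.28
```

```text
d [-36.1   0.3   0.4] r [ 0.     0.    -0.001] pos [495.4  22.9 182.4] F [-0.8 -4.3  2. ] t 13.7 j6 0.09
```

Scaled: 2 mm / 500 = 0.004, 1 mm / 500 = 0.002.

Emit:
creep_tool(
  offsets=[
    [[0.002, 0, 0, 0, 0, 0], [0.004, 0, 0, 0, 0, 0], [0.004, 0, 0, 0, 0, 0]],
  ],
)

```text
time_s: 14.0
eef_pos: [495.9, 24.8, 182.4]
ee_rot: [0.0, 0.799, 0.601, -0.0]
force: [-1.5, -5.4, 1.9]
grip_width: -0.003
grip_force: 2.7
```

Emit:
creep_tool(
  offsets=[
    [[0.002, 0, 0, 0, 0, 0], [0.004, 0, 0, 0, 0, 0], [0.004, 0, 0, 0, 0, 0]],
  ],
)

```text
time_s: 14.3
eef_pos: [496.5, 26.7, 182.4]
ee_rot: [0.0, 0.799, 0.601, -0.0]
force: [-1.1, -5.1, 1.5]
grip_width: -0.001
grip_force: 2.8
```

Emit:
creep_tool(
  offsets=[
    [[0.002, 0, 0, 0, 0, 0], [0.002, 0, 0, 0, 0, 0]],
  ],
)

```text
time_s: 14.5
eef_pos: [496.7, 27.6, 182.4]
ee_rot: [0.0, 0.799, 0.601, -0.0]
force: [-1.8, -5.7, 1.9]
grip_width: 0.005
grip_force: 2.9
```

Emit:
creep_tool(
  offsets=[
    [[0.002, 0, 0, 0, 0, 0], [0.002, 0, 0, 0, 0, 0]],
  ],
)

```text
time_s: 14.7
eef_pos: [496.9, 28.0, 182.4]
ee_rot: [0.0, 0.799, 0.601, -0.001]
force: [-2.6, -10.9, 2.1]
grip_width: -0.001
grip_force: 5.3
```

Force jumped to 11 N at about the expected travel. Checking that the stack is closed up.

Emit:
creep_tool(
  offsets=[
    [[0, 0, 0, 0, 0, 0], [0, 0, 0, 0, 0, 0], [0, 0, 0, 0, 0, 0]],
  ],
)

```text
time_s: 15.0
eef_pos: [496.9, 28.0, 182.4]
ee_rot: [0.0, 0.799, 0.601, -0.001]
force: [-2.3, -9.9, 2.3]
grip_width: 0.001
grip_force: 5.2
```

```bash
python3 - <<'E'
from m import *
img,d=cams.capture("scene");W=cloud("scene",d);H=hsv(img).astype(int)
h,s,v=H[...,0],H[...,1],H[...,2];z=W[...,2];q=rel(W,np.array([512,79.5]),-.28)
m=(abs(h-13)<8)&(s>150)&(z>90)&(abs(q[...,0])<60)&(abs(q[...,1])<50)
print(np.percentile(q[m],[2,50,98],axis=0).round(1),np.percentile(z[m],[2,98]))
t=cams.capture("top")[0]
cv2.imwrite("pics/c4.png",np.hstack([cv2.resize(img[200:320,195:315],(400,400)),cv2.resize(t[220:320,225:325],(400,400))])[:,:,::-1])
E
```

```text
[[-38.1 -47.5]
 [-16.6 -11.9]
 [ -2.4  -4.3]] [ 96.64073879 165.44721129]
```

View pics/c4.png

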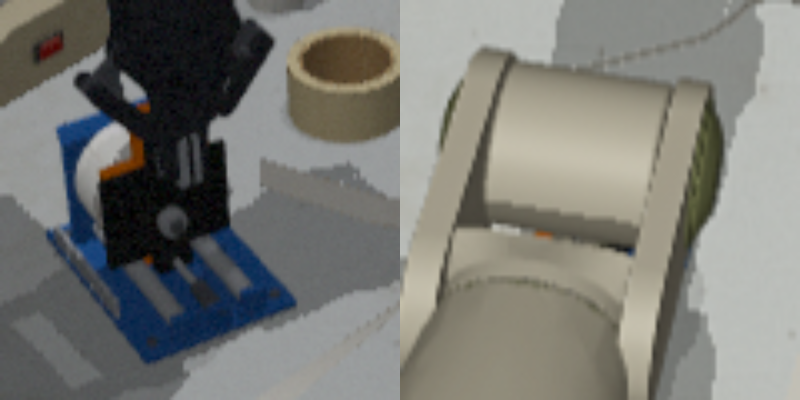

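The spacer now spans about y −15.5 to −4 mm, which is where it sits with the roll against the cheek. The push holds steady at 10 N, so I'm handing in.

```bash
python3 -c "
from rig import order
print(order.finish_job())"
```

```text
the job is handed in; nothing more can be done
None
```

The job is handed in: the orange spacer is seated between the roll and the side guide and released, and the guide is pushed in until all three are tight against the fixed cheek, held there by the fingertips at about 10 N.

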